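# Sort delivered specimen containers into the colour-coded racks

### The job

Sort the four specimen containers standing loose on the bench into the specimen racks: each goes into the one empty cell of the rack in the colour of its lid, standing upright on the cell's floor and let go. Leave the two dropper bottles standing where they are.

Things in the scene. Friction and masses are not known exactly. Their poses are not given: they have to be found in the camera images.
- pot_red: the loose specimen container with the red lid, standing upright on the bench, nearer the robot than the racks: white cylindrical body 29 mm in diameter with a paper label, red ribbed screw lid 34 mm in diameter from 69 to 88 mm height, 88 mm tall in all, 30 to 65 g. Origin: centre of its underside; z up along its axis. It can be gripped from above by the lid.
- pot_yellow: the loose specimen container with the yellow lid, standing upright on the bench, nearer the robot than the racks: white cylindrical body 29 mm in diameter with a paper label, yellow ribbed screw lid 34 mm in diameter from 69 to 88 mm height, 88 mm tall in all, 30 to 65 g. Origin: centre of its underside; z up along its axis. It can be gripped from above by the lid.
- pot_blue: the loose specimen container with the blue lid, standing upright on the bench, nearer the robot than the racks: white cylindrical body 29 mm in diameter with a paper label, blue ribbed screw lid 34 mm in diameter from 69 to 88 mm height, 88 mm tall in all, 30 to 65 g. Origin: centre of its underside; z up along its axis. It can be gripped from above by the lid.
- pot_green: the loose specimen container with the green lid, standing upright on the bench, nearer the robot than the racks: white cylindrical body 29 mm in diameter with a paper label, green ribbed screw lid 34 mm in diameter from 69 to 88 mm height, 88 mm tall in all, 30 to 65 g. Origin: centre of its underside; z up along its axis. It can be gripped from above by the lid.
- rack_red: red plastic specimen rack, fixed: 160 mm long (its x), 56 wide (its y), 40 high; one row of three square open cells 48 mm inside, 52 mm apart; floor and walls 4 mm thick. Origin: centre of its underside, z up. Two cells hold fixed red-lidded containers, tops at 92 mm; the empty cell is the +x end cell, centre at x = +52 mm. Fingers closing across the row (along y) clear the neighbours.
- rack_yellow: yellow plastic specimen rack, fixed: 160 mm long (its x), 56 wide (its y), 40 high; one row of three square open cells 48 mm inside, 52 mm apart; floor and walls 4 mm thick. Origin: centre of its underside, z up. Two cells hold fixed yellow-lidded containers, tops at 92 mm; the empty cell is the middle one, centre at x = 0. Fingers closing across the row (along y) clear the neighbours.
- rack_blue: blue plastic specimen rack, fixed: 160 mm long (its x), 56 wide (its y), 40 high; one row of three square open cells 48 mm inside, 52 mm apart; floor and walls 4 mm thick. Origin: centre of its underside, z up. Two cells hold fixed blue-lidded containers, tops at 92 mm; the empty cell is the -x end cell, centre at x = -52 mm. Fingers closing across the row (along y) clear the neighbours.
- rack_green: green plastic specimen rack, fixed: 160 mm long (its x), 56 wide (its y), 40 high; one row of three square open cells 48 mm inside, 52 mm apart; floor and walls 4 mm thick. Origin: centre of its underside, z up. Two cells hold fixed green-lidded containers, tops at 92 mm; the empty cell is the +x end cell, centre at x = +52 mm. Fingers closing across the row (along y) clear the neighbours.
- dropper_amber: a loose reagent dropper bottle of brown glass with a black rubber bulb, standing upright among the loose containers: 25 mm in diameter, shoulder at 40 mm, 81 mm tall, about 35 g. Not part of the sorting: it is to stay where it stands. Origin: centre of its underside, z up.
- dropper_pale: a loose reagent dropper bottle of pale grey-green glass with an off-white rubber bulb, standing upright among the loose containers: 25 mm in diameter, shoulder at 40 mm, 81 mm tall, about 35 g. Not part of the sorting: it is to stay where it stands. Origin: centre of its underside, z up.
Things that resemble listed ones, but are neither listed nor needed, are in the scene too. Of the things that look like the rack_green, the largest one is meant.

How it is judged:
By the outcome, as a careful person would: the job done as asked, in the order asked, and still so for the second after the job is handed in, with the robot touching nothing.
It also fails if it takes over 99 s, if anything falls off the work surface, if the arm or the gripper's body presses on something with over 40 N, if the wrist force passes 120 N, or if a joint passes its speed limit or range.

### The arm

A 6-joint arm with a two-finger parallel gripper is mounted at the origin on the work surface. World frame = base frame: x ahead of the robot, y to its left, z up, the work surface at z = 0. Lengths are in m, angles in rad, forces in N, time in s.
With the tool pointing down it reaches from about 0.3 to 0.75 m from the base axis. Payload 8.5 kg.
Tool frame: the origin (TCP) lies at the very end of the fingers, on their centre line; the grasp point (between the pads) lies 19 mm behind it (robot.hold_point_z is the distance from the TCP to the grasp point, in m); z points along the fingers, y is the line along which they close (so a half turn about z gives the same grasp; the last joint's range is limited). The gripper opens to 85 mm and grips with 20 to 120 N. Pads are 22 mm wide; open, the fingers measure 114 mm over their backs; the gripper's body (76 mm by 85 mm) begins 54 mm behind the grasp point. The pads swing forward as they close: fully open they stand 13 mm farther back than shut.
Start: joints at [-1.482, 0.381, 1.297, -0, 1.464, -0.215], TCP at [0.165, -0.525, 0.231] pointing down, gripper open.
Joint ranges: [-3.11, 3.11], [-0.89, 2.33], [0.22, 2.48], [-1.42, 4.56], [0.17, 2.85], [-2.88, 2.88]. Speed limits (rad/s): [2.39, 2.39, 3.14, 3.14, 3.14, 3.14].

### API

Orientations are given as a rotation vector (axis times angle).
In Python, from cell import telemetry, read_camera, camera_params, robot, find_in gives the robot as it stands.
- The arm moves only by the shell command python3 -m handwheel 'ROWS' [FORCE]. ROWS is a JSON object of lists of equal length, an entry for each row: "fingers": the opening, from 0 (shut) to 1 (fully open); "dp": the shift along the world's x, y, z in mm, a list of three; "roll": the turn about the world's z in degrees. In form: {"fingers": [fingers, ...], "dp": [[x, y, z], ...], "roll": [roll, ...]}. A call has 1 to 12 rows; each row shifts and turns the commanded pose from where the row before left it; what a row does not reach is not made up. A row lasts 1/8 s, in which the tool goes at most 62.5 mm and 10.7 degrees, less where a joint would pass 70% of its speed; a pose out of reach is approached as far as the arm can. A call with a gripper value outside its range is refused whole. The fingers move at their own pace and stop on an object; FORCE is the grip in N (left out, the last holds). Time passes only in rows, so rows that do not move let the fingers close. It gives the time, the measured TCP pose, the force, the opening and the grip force at its end, in the units of the state.
- telemetry.state(): the state, without advancing time (a new reading comes with each control period).
- read_camera(name): name is "side" or "top" or "wrist"; returns (picture, depth): 480x640x3 uint8, red, green, blue; 480x640 float32, m along the optical axis (not along the pixel's ray), 0 where there is no reading.
- camera_params(name): a dict with "fx", "fy", "cx", "cy" (pixels), "origin" and "rotation" of the camera in the world; the wrist camera has in their place "mount" (4x4, takes a point from camera to tool coordinates, whose origin is the TCP and whose axes are the flange's). Camera axes: x right, y down, z forward; pixel columns grow to the right and rows downward; lengths in m; the calibration is good to about 2 mm. A picture is of the moment at which its call begins: read the wrist's pose just before it. camera_params takes no time and is no camera call.
- robot.hand_in(): hands the job in; it is judged then, once.
Trained networks look in the newest picture that a camera, given by its name, has taken for a name from the list of things; names that differ only in an ending like _2 or _b are one class to them, and where a whole thing is asked for, a point or a joint stands for the part that bears it (a point fixed in the world has none). Each returns a list of dicts, best first, with "score" (0 to 1); they miss things now and then, are a little off and sometimes report something else, mostly with a low value. They report only what shows in the picture. A call takes as long as a camera call. They do not tell look-alikes from the thing itself.
- find_in(camera, target): "bbox" ([left, top, width, height] in pixels, round what is visible of it).
The state is a dict: "clock": time; "joints": joint angles; "qd": joint speeds; "joint_efforts": joint torques, N m; "tcp_pos": TCP position; "eef_rot": TCP orientation; "wrist_force": force on the tool from outside, world axes, zero at the start; "wrist_torque": the same for the moment, N m; "finger_gap": opening from 0.0 (shut) to 1.0 (fully open); "finger_force": force on a finger pad.
Only numpy, scipy, OpenCV 4.12 (cv2) and the standard library are available. Lean on these libraries where they do the work, as an engineer would, in place of code of your own. Each camera call takes 0.05 s, during which the arm holds its last target. There are 200 camera calls.

## Working session

There is one attempt and no reset: what is moved stays moved. The work goes in short steps, Python scripts to look and compute and a shell command to move; the robot and the scene stay as the last step left them, time stands still between calls to the robot, and variables do not carry over. Pictures are saved under pics/ and viewed, at most 14 in all, crops included, and the job is handed in when it is done.

```bash
mkdir -p pics; ls; python3 - <<'E'
from cell import telemetry, read_camera, camera_params, robot, find_in
import cv2, numpy as np
for n in ("top","side"):
    p,d=read_camera(n); cv2.imwrite(f"pics/{n}0.png",p[:,:,::-1]); np.save(f"pics/{n}0.npy",d)
    print(n,camera_params(n))
print(camera_params("wrist")); print(telemetry.state())
E
```

```text
pics
top {'fx': 446.8364194195552, 'fy': 446.8364194195552, 'cx': 317.78332448470053, 'cy': 238.7721534131556, 'origin': array([ 0.34074445, -0.00360755,  0.92128509]), 'rotation': array([-2.10959802,  2.12491835, -0.14763998])}
side {'fx': 458.41684769351485, 'fy': 458.41684769351485, 'cx': 318.44000882301214, 'cy': 241.34712257851024, 'origin': array([0.14200844, 0.53751413, 0.73852043]), 'rotation': array([-0.77397524,  2.65078393, -1.03536804])}
{'fx': 389.14482516291525, 'fy': 389.14482516291525, 'cx': 315.55638460313406, 'cy': 235.69140224808436, 'mount': array([[-1.08042220e-04, -9.65327313e-01, -2.61042464e-01,
         6.65510983e-02],
       [ 9.99999169e-01,  2.31080282e-04, -1.26841524e-03,
         7.65457990e-04],
       [ 1.28475764e-03, -2.61042384e-01,  9.65326485e-01,
        -1.42405576e-01],
       [ 0.00000000e+00,  0.00000000e+00,  0.00000000e+00,
         1.00000000e+00]])}
{'clock': 0.1, 'joints': array([-1.48229401e+00,  3.81146374e-01,  1.29814780e+00,  1.94780086e-05,
        1.46361068e+00, -2.15287393e-01]), 'qd': array([-1.81529753e-03, -1.14170085e-03, -3.11585606e-03, -1.44607714e-04,
       -2.89182747e-03,  5.34094900e-05]), 'joint_efforts': array([ 4.24826809e-03, -4.49217618e+01, -2.31652468e+01, -1.98890189e-04,
        3.68019551e-03, -1.21681417e-06]), 'tcp_pos': array([ 0.16451228, -0.5245513 ,  0.23077652]), 'eef_rot': array([-3.10412801e+00, -4.75157687e-01, -1.60867745e-04]), 'wrist_force': array([-0.66517909,  0.22858106, -0.24290468]), 'wrist_torque': array([-0.00200265, -0.00840647, -0.02499147]), 'finger_force': 0.0, 'finger_gap': 1.0010443333492696}
```

View pics/top0.png

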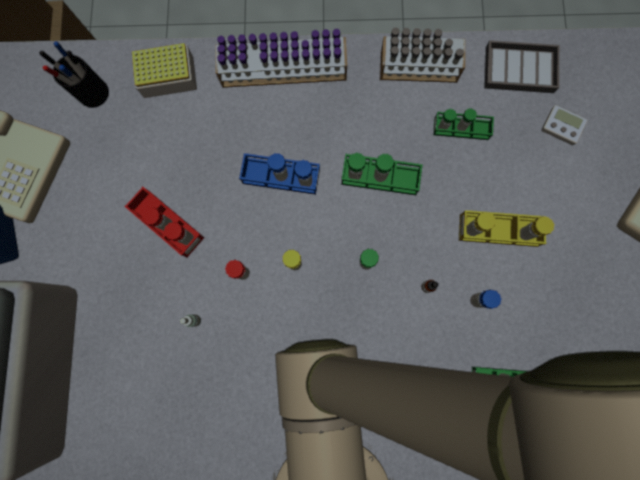

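View pics/side0.png

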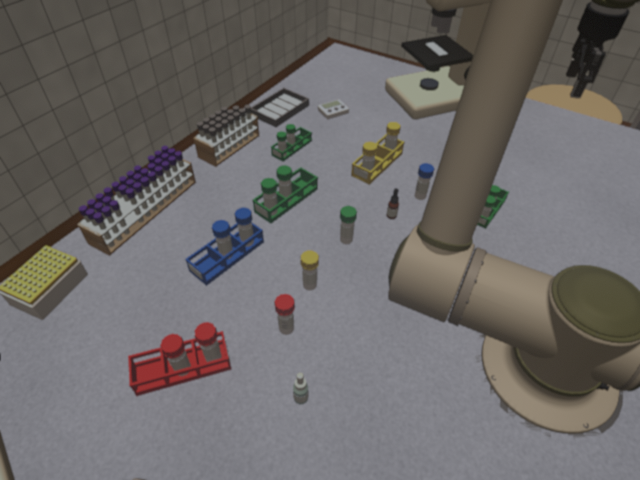

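Top view: loose lids are red (235,269), yellow (291,259), green (369,258) and blue (490,298). Droppers are at (190,320) and (430,286). Racks are red (165,222), blue (280,173) and yellow (504,228). There are three green rack candidates: (382,174), a small one at (463,124), and a partly hidden one at (497,372). I'll measure all of them.

```bash
cat > h.py <<'E'
import cv2, numpy as np
from scipy.spatial.transform import Rotation as R
from cell import telemetry, read_camera, camera_params, robot, find_in
HUE={"red":(174,6),"yellow":(22,34),"green":(45,80),"blue":(100,125)}
def cloud(d,P,Rm,o):
    v,u=np.mgrid[:480,:640]
    c=np.stack([(u-P["cx"])/P["fx"]*d,(v-P["cy"])/P["fy"]*d,d],-1)
    return c@Rm.T+o
def fixed(n,d):
    P=camera_params(n); return cloud(d,P,R.from_rotvec(P["rotation"]).as_matrix(),P["origin"])
def wrist():
    s=telemetry.state(); p,d=read_camera("wrist"); P=camera_params("wrist"); M=P["mount"]
    T=R.from_rotvec(s["eef_rot"]).as_matrix()
    return p,d,cloud(d,P,T@M[:3,:3],T@M[:3,3]+s["tcp_pos"])
def mask(p,c):
    h=cv2.cvtColor(p,cv2.COLOR_RGB2HSV); a,b=HUE[c]; H=h[...,0]
    m=((H>=a)&(H<=b)) if a<b else ((H>=a)|(H<=b))
    return (m&(h[...,1]>130)&(h[...,2]>40)).astype(np.uint8)
def blobs(p,X,c,tag="",d=None):
    n,L,st,ce=cv2.connectedComponentsWithStats(cv2.morphologyEx(mask(p,c),cv2.MORPH_CLOSE,np.ones((3,3))))
    for i in range(1,n):
        if st[i,4]<60: continue
        q=X[(L==i)&((d>0) if d is not None else True)]
        if q.size==0: continue
        zt=np.percentile(q[:,2],95)
        if zt<.02 or zt>.12: continue
        top=q[np.abs(q[:,2]-zt)<.006]
        rim=q[(q[:,2]>.033)&(q[:,2]<.047)]
        (cx,cy),r=cv2.minEnclosingCircle(top[:,:2].astype(np.float32)*1000)
        s=f"{tag} {c} px{ce[i].round()} n{st[i,4]} bbox{st[i,:4]} ztop{zt*1000:.0f} top xy({cx:.0f},{cy:.0f}) r{r:.0f}"
        if len(rim)>40:
            (a,b),(w,h),an=cv2.minAreaRect(rim[:,:2].astype(np.float32)*1000); s+=f" | rim c({a:.0f},{b:.0f}) size({w:.0f},{h:.0f}) ang{an:.1f}"
        print(s)
E
python3 - <<'E'
from h import *
for n in ("top","side"):
    p=cv2.imread(f"pics/{n}0.png")[:,:,::-1].copy(); d=np.load(f"pics/{n}0.npy"); X=fixed(n,d)
    for c in HUE: blobs(p,X,c,n,d)
E
```

```text
top red px[161. 220.] n1865 bbox[125 187  78  69] ztop94 top xy(519,323) r45 | rim c(536,343) size(160,56) ang50.0
top red px[235. 269.] n263 bbox[226 260  19  18] ztop91 top xy(430,180) r16
top yellow px[162.  68.] n741 bbox[135  45  53  41] ztop59 top xy(871,359) r66
top yellow px[506. 228.] n2164 bbox[460 211  94  35] ztop94 top xy(512,-346) r70 | rim c(513,-346) size(159,55) ang84.9
top yellow px[292. 259.] n230 bbox[284 251  16  17] ztop91 top xy(447,73) r16
top green px[466. 126.] n905 bbox[435 110  58  29] ztop70 top xy(739,-263) r32
top green px[382. 174.] n1884 bbox[343 154  78  40] ztop93 top xy(634,-79) r44 | rim c(631,-107) size(155,54) ang80.6
top green px[369. 258.] n221 bbox[361 250  17  17] ztop91 top xy(447,-73) r16
top green px[496. 371.] n171 bbox[475 368  48   8] ztop33 top xy(236,-319) r44
top blue px[278. 172.] n2065 bbox[240 154  79  39] ztop93 top xy(630,78) r44 | rim c(635,103) size(157,56) ang80.3
top blue px[490. 299.] n291 bbox[480 290  21  18] ztop91 top xy(371,-293) r17
side red px[284. 302.] n236 bbox[275 295  19  16] ztop89 top xy(429,181) r16
side red
[... 195 characters left out ...]
llow px[370. 146.] n84 bbox[364 143  14   8] ztop93 top xy(513,-293) r17
side yellow px[385. 160.] n261 bbox[370 142  33  38] ztop40 top xy(490,-345) r77 | rim c(496,-346) size(153,21) ang84.1
side yellow px[309. 258.] n157 bbox[302 252  16  12] ztop89 top xy(448,73) r15
side yellow px[ 51. 282.] n100 bbox[ 28 259  48  44] ztop56 top xy(836,354) r56
side blue px[426. 168.] n90 bbox[420 164  13   9] ztop89 top xy(372,-294) r17
side blue px[243. 214.] n133 bbox[236 208  15  12] ztop93 top xy(623,51) r16
side blue px[220. 226.] n149 bbox[213 221  16  12] ztop93 top xy(637,103) r16
side blue px[222. 257.] n860 bbox[187 225  75  55] ztop40 top xy(632,104) r82 | rim c(635,103) size(158,56) ang80.4
```

```bash
python3 -m handwheel '{"fingers":[0.8,0.8,0.8,0.8,0.8,0.8,0.8,0.8,0.8],"dp":[[26,29,-10],[26,29,-10],[26,29,-10],[26,29,-10],[26,29,-10],[26,29,-10],[26,29,-10],[25,28,-10],[0,0,0]],"roll":[8,8,8,8,8,8,8,7,0]}' 30; python3 - <<'E'
from h import *
p,d=read_camera("top"); X=fixed("top",d); blobs(p,X,"green","top",d)
c=cv2.resize(p[80:420,320:560],None,fx=1.7,fy=1.7,interpolation=cv2.INTER_CUBIC)
w,d,X=wrist(); 
for k in HUE: blobs(w,X,k,"wrist",d)
cv2.imwrite("pics/a1.png",np.hstack([c[:480],cv2.resize(w,(390,480))])[:,:,::-1])
E
```

```text
clock: 1.23
tcp_pos: [0.3722, -0.2918, 0.1506]
eef_rot: [-2.394, -2.031, -0.001]
wrist_force: [-0.5, -0.4, 0.2]
finger_gap: 0.799
finger_force: 0.0
top green px[466. 126.] n908 bbox[435 110  58  29] ztop69 top xy(741,-264) r31
top green px[382. 174.] n1883 bbox[343 154  78  40] ztop93 top xy(636,-80) r44 | rim c(630,-107) size(154,54) ang80.7
top green px[369. 258.] n217 bbox[361 250  17  17] ztop91 top xy(447,-73) r16
wrist yellow px[531. 243.] n16687 bbox[469 156 150 194] ztop92 top xy(518,-294) r18 | rim c(516,-338) size(140,58) ang85.0
wrist green px[127. 287.] n1450 bbox[ 76 237  87 117] ztop55 top xy(226,-312) r31
wrist green px[ 76. 287.] n1132 bbox[ 56 263  46  56] ztop69 top xy(221,-295) r13
wrist green px[100. 339.] n891 bbox[ 79 319  47  40] ztop69 top xy(222,-335) r13
wrist blue px[316. 253.] n3093 bbox[286 222  62  65] ztop89 top xy(373,-296) r18
```

View pics/a1.png

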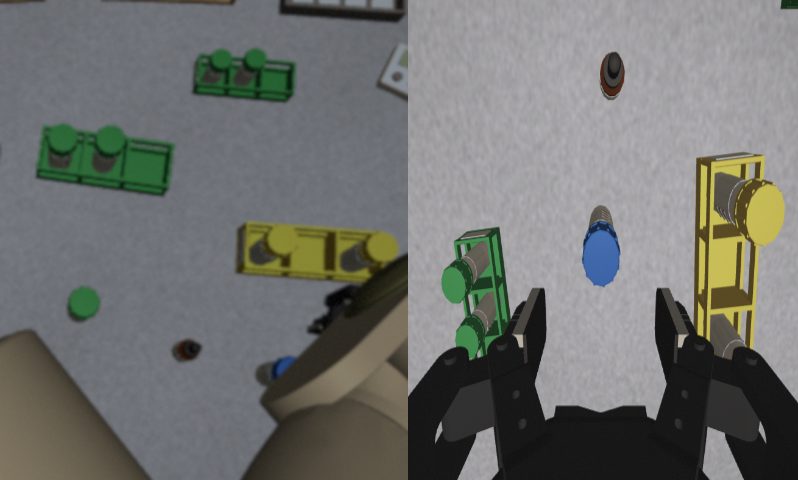

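Green rack candidates in the top picture: (382,174) is 155 x 54 mm with tops at 93 mm, while (466,126) and (497,372) both have tops at only 69 mm. The crop confirms that (382,174), at world (630,-107), is the largest, so that's the one meant. In the wrist view the blue lid sits clear between the open fingers, so I'm descending.

```bash
python3 -m handwheel '{"fingers":[0.8,0.8,0.8,0.8,0.8,0.1,0.1,0.1,0.1,0.1,0.1],"dp":[[0,-1,-25],[0,-1,-25],[0,-1,-25],[0,0,-20],[0,0,0],[0,0,0],[0,0,0],[0,0,0],[0,0,0],[0,0,0],[0,0,0]],"roll":[0,0,0,0,0,0,0,0,0,0,0]}' 30
```

```text
clock: 2.7
tcp_pos: [0.3718, -0.2973, 0.0573]
eef_rot: [2.398, 2.027, -0.001]
wrist_force: [-1.1, 0.4, 7.5]
finger_gap: 0.391
finger_force: 29.6
```

```bash
python3 -m handwheel '{"fingers":[0.1,0.1,0.1,0.1,0.1],"dp":[[0,0,20],[0,0,35],[0,0,35],[0,0,30],[0,0,0]],"roll":[0,0,0,0,0]}' && python3 -m handwheel '{"fingers":[0.1,0.1,0.1,0.1,0.1,0.1,0.1,0.1,0.1,0.1,0.1,0.1],"dp":[[10,20,0],[25,40,0],[25,43,0],[25,43,0],[25,43,0],[25,43,0],[25,43,0],[25,43,0],[25,43,0],[25,40,0],[24,30,0],[13,20,0]],"roll":[0,0,0,0,0,0,0,0,0,0,0,0]}'; python3 -m handwheel '{"fingers":[0.1,0.1],"dp":[[0,0,0],[0,0,0]],"roll":[0,0]}'
python3 - <<'E'
from h import *
w,d,X=wrist(); blobs(w,X,"blue","wrist",d); cv2.imwrite("pics/b1.png",w[:,:,::-1])
p,d=read_camera("side");X=fixed("side",d); blobs(p,X,"blue","side",d)
E
```

```text
clock: 3.32
tcp_pos: [0.3721, -0.2974, 0.1783]
eef_rot: [2.396, 2.025, -0.0]
wrist_force: [-0.6, -0.0, -0.3]
finger_gap: 0.387
finger_force: 29.9
clock: 4.82
tcp_pos: [0.6438, 0.1558, 0.1743]
eef_rot: [-2.397, -2.028, 0.003]
wrist_force: [-0.9, -0.6, -1.1]
finger_gap: 0.385
finger_force: 29.9
clock: 5.08
tcp_pos: [0.643, 0.1536, 0.1754]
eef_rot: [-2.399, -2.027, 0.002]
wrist_force: [-0.7, -0.4, 0.2]
finger_gap: 0.384
finger_force: 30.0
side blue px[243. 214.] n129 bbox[236 208  15  12] ztop93 top xy(623,50) r16
side blue px[220. 226.] n145 bbox[213 221  16  12] ztop93 top xy(637,103) r17
side blue px[223. 257.] n778 bbox[192 225  70  55] ztop40 top xy(626,106) r79 | rim c(635,104) size(156,57) ang80.6
```

View pics/b1.png

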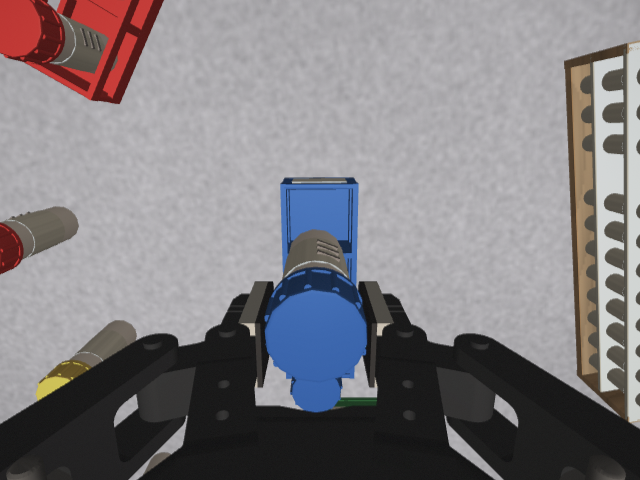

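The pot is centred across the empty end cell (pixels 283–357, 183–245), which agrees with the measured cell centre. Lowering it.

```bash
python3 -m handwheel '{"fingers":[0.1,0.1,0.1,0.1,0.1,0.1,0.1],"dp":[[0,0,-25],[0,0,-25],[0,0,-25],[0,0,-20],[0,0,-10],[0,0,-7],[0,0,0]],"roll":[0,0,0,0,0,0,0]}' && python3 -m handwheel '{"fingers":[0.45,0.55,0.7,0.7,0.7,0.7,0.7,0.7],"dp":[[0,0,0],[0,0,0],[0,0,0],[0,0,0],[0,0,20],[0,0,30],[0,0,35],[0,0,15]],"roll":[0,0,0,0,0,0,0,0]}'
python3 - <<'E'
from h import *
p,d=read_camera("side");X=fixed("side",d); blobs(p,X,"blue","side",d)
p,d=read_camera("top");X=fixed("top",d); blobs(p,X,"yellow","top",d); blobs(p,X,"green","top",d);blobs(p,X,"red","top",d)
E
```

```text
clock: 6.05
tcp_pos: [0.6435, 0.154, 0.0644]
eef_rot: [2.4, 2.028, 0.0]
wrist_force: [-0.2, -0.1, -0.5]
finger_gap: 0.385
finger_force: 30.0
clock: 7.05
tcp_pos: [0.644, 0.1543, 0.1663]
eef_rot: [2.398, 2.027, 0.004]
wrist_force: [0.6, 0.6, -0.5]
finger_gap: 0.7
finger_force: 0.0
side blue px[243. 214.] n131 bbox[236 208  15  12] ztop93 top xy(623,52) r16
side blue px[220. 226.] n147 bbox[213 221  16  12] ztop93 top xy(639,103) r17
side blue px[231. 254.] n528 bbox[192 225  70  55] ztop40 top xy(623,106) r79 | rim c(628,105) size(157,42) ang80.6
side blue px[201. 242.] n167 bbox[193 236  22  13] ztop93 top xy(641,155) r16
top yellow px[506. 228.] n2156 bbox[460 211  94  35] ztop94 top xy(511,-345) r71 | rim c(513,-345) size(159,55) ang84.9
top yellow px[292. 259.] n230 bbox[284 251  16  17] ztop91 top xy(447,73) r16
top green px[466. 126.] n909 bbox[435 110  58  29] ztop70 top xy(741,-263) r32
top green px[383. 174.] n1882 bbox[343 154  78  40] ztop94 top xy(633,-79) r45 | rim c(631,-107) size(154,55) ang80.8
top green px[369. 258.] n219 bbox[361 250  17  17] ztop91 top xy(447,-73) r16
top green px[508. 381.] n1011 bbox[475 368  64  26] ztop70 top xy(220,-313) r33
```

```bash
python3 -m handwheel '{"fingers":[0.8,0.8,0.8,0.8,0.8,0.8,0.8,0.8],"dp":[[-20,-8,0],[-30,-13,0],[-35,-14,0],[-35,-14,0],[-35,-14,0],[-25,-11,0],[-17,-7,0],[0,0,0]],"roll":[0,0,1,1,1,1,0,0]}'
python3 - <<'E'
from h import *
w,d,X=wrist(); blobs(w,X,"yellow","wrist",d)
E
python3 -m handwheel '{"fingers":[0.8,0.8,0.8,0.8,0.8,0.8],"dp":[[0,0,-25],[0,0,-30],[0,0,-30],[0,0,-20],[0,0,-5],[0,0,0]],"roll":[0,0,0,0,0,0]}'
```

```text
clock: 8.15
tcp_pos: [0.4455, 0.0731, 0.1635]
eef_rot: [-2.327, -2.108, 0.002]
wrist_force: [0.3, -0.1, 0.4]
finger_gap: 0.803
finger_force: 0.0
wrist yellow px[323. 243.] n2750 bbox[294 213  59  62] ztop89 top xy(450,73) r18
clock: 8.95
tcp_pos: [0.447, 0.0733, 0.0543]
eef_rot: [-2.327, -2.111, 0.0]
wrist_force: [-0.2, 0.1, 0.1]
finger_gap: 0.799
finger_force: 0.0
```

```bash
python3 -m handwheel '{"fingers":[0.1,0.1,0.1,0.1,0.1,0.1],"dp":[[1,0,2],[0,0,0],[0,0,0],[0,0,0],[0,0,0],[0,0,0]],"roll":[0,0,0,0,0,0]}' && python3 -m handwheel '{"fingers":[0.1,0.1,0.1,0.1,0.1],"dp":[[0,0,20],[0,0,35],[0,0,35],[0,0,30],[0,0,0]],"roll":[0,0,0,0,0]}'
```

```text
clock: 9.7
tcp_pos: [0.4482, 0.0731, 0.0571]
eef_rot: [2.326, 2.109, 0.002]
wrist_force: [0.1, -0.0, 6.1]
finger_gap: 0.387
finger_force: 29.3
clock: 10.32
tcp_pos: [0.4482, 0.0732, 0.178]
eef_rot: [2.325, 2.108, 0.005]
wrist_force: [0.3, -0.1, -1.4]
finger_gap: 0.386
finger_force: 29.9
```

```bash
python3 -m handwheel '{"fingers":[0.1,0.1,0.1,0.1,0.1,0.1,0.1,0.1,0.1,0.1,0.1,0.1],"dp":[[5,-20,0],[5,-35,0],[5,-40,0],[5,-40,0],[6,-40,0],[6,-40,0],[6,-40,0],[6,-40,0],[6,-40,0],[5,-38,0],[5,-28,0],[5,-18,0]],"roll":[0,0,0,0,0,0,0,0,0,0,0,0]}'; python3 -m handwheel '{"fingers":[0.1,0.1],"dp":[[0,0,0],[0,0,0]],"roll":[0,0]}'
python3 - <<'E'
from h import *
w,d,X=wrist(); blobs(w,X,"yellow","wrist",d); cv2.imwrite("pics/y1.png",w[:,:,::-1])
p,d=read_camera("side");X=fixed("side",d); blobs(p,X,"yellow","side",d)
p,d=read_camera("top");X=fixed("top",d); blobs(p,X,"red","top",d);blobs(p,X,"green","top",d)
E
```

```text
clock: 11.82
tcp_pos: [0.5121, -0.3469, 0.1743]
eef_rot: [-2.326, -2.107, 0.0]
wrist_force: [0.2, -0.6, -1.0]
finger_gap: 0.385
finger_force: 29.9
clock: 12.08
tcp_pos: [0.5122, -0.3449, 0.1755]
eef_rot: [-2.326, -2.11, -0.0]
wrist_force: [-0.1, 0.8, -0.8]
finger_gap: 0.39
finger_force: 30.0
side yellow px[370. 146.] n96 bbox[364 141  16  10] ztop93 top xy(514,-294) r18
side yellow px[382. 162.] n301 bbox[369 145  25  35] ztop40 top xy(505,-322) r56 | rim c(492,-325) size(34,112) ang11.1
side yellow px[ 51. 282.] n95 bbox[ 28 259  48  44] ztop56 top xy(835,355) r56
top red px[161. 220.] n1869 bbox[125 187  78  69] ztop94 top xy(519,323) r44 | rim c(535,343) size(160,55) ang50.2
top red px[235. 269.] n262 bbox[226 260  19  18] ztop91 top xy(430,181) r16
top green px[466. 126.] n907 bbox[435 110  58  29] ztop70 top xy(742,-263) r31
top green px[383. 174.] n1821 bbox[343 154  78  40] ztop93 top xy(633,-79) r44 | rim c(630,-107) size(155,54) ang80.6
```

View pics/y1.png

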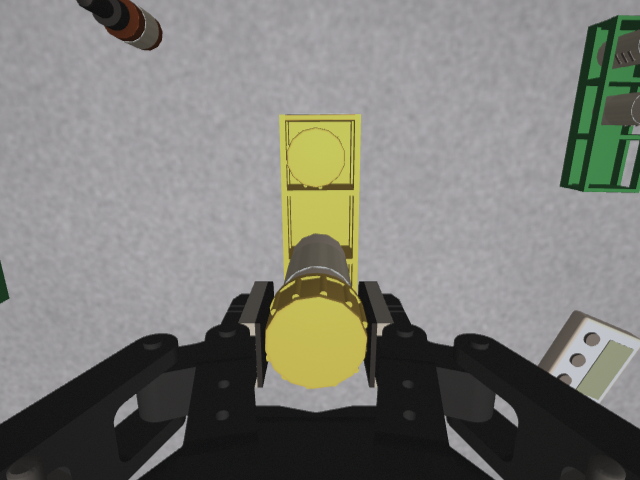

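The pot is centred over the yellow rack's middle cell (pixels 288–352, 190–248), so I'm lowering it.

```bash
python3 -m handwheel '{"fingers":[0.1,0.1,0.1,0.1,0.1,0.1,0.1],"dp":[[0,-1,-25],[0,0,-25],[0,0,-25],[0,0,-20],[0,0,-10],[0,0,-7],[0,0,0]],"roll":[0,0,0,0,0,0,0]}' && python3 -m handwheel '{"fingers":[0.45,0.55,0.7,0.7,0.7,0.7,0.7,0.7],"dp":[[0,0,0],[0,0,0],[0,0,0],[0,0,0],[0,0,20],[0,0,30],[0,0,35],[0,0,20]],"roll":[0,0,0,0,0,0,0,0]}'
python3 - <<'E'
from h import *
w,d,X=wrist(); blobs(w,X,"yellow","wrist",d)
p,d=read_camera("side");X=fixed("side",d); blobs(p,X,"yellow","side",d)
E
```

```text
clock: 13.1
tcp_pos: [0.5126, -0.3467, 0.0645]
eef_rot: [2.327, 2.11, -0.0]
wrist_force: [-0.9, 0.2, -0.7]
finger_gap: 0.388
finger_force: 30.0
clock: 14.1
tcp_pos: [0.5128, -0.347, 0.1713]
eef_rot: [2.325, 2.109, 0.0]
wrist_force: [-0.2, -0.3, -0.3]
finger_gap: 0.702
finger_force: 0.0
wrist yellow px[318. 219.] n16128 bbox[277 111  83 241] ztop92 top xy(513,-348) r72 | rim c(516,-349) size(159,56) ang84.8
side yellow px[384. 133.] n123 bbox[375 123  18  17] ztop93 top xy(516,-370) r39
side yellow px[370. 146.] n94 bbox[364 142  13   9] ztop93 top xy(515,-294) r17
side yellow px[382. 163.] n257 bbox[369 149  25  31] ztop40 top xy(495,-322) r55 | rim c(497,-323) size(110,20) ang84.6
side yellow px[ 51. 282.] n96 bbox[ 28 259  48  44] ztop56 top xy(837,354) r56
```

```bash
python3 -m handwheel '{"fingers":[0.8,0.8,0.8,0.8,0.8,0.8,0.8,0.8,0.8,0.8],"dp":[[-5,20,0],[-8,35,0],[-8,36,0],[-9,36,0],[-9,36,0],[-9,36,0],[-8,35,0],[-6,25,0],[-4,15,0],[0,0,0]],"roll":[0,-1,-1,-1,-1,0,0,0,0,0]}'
python3 - <<'E'
from h import *
w,d,X=wrist(); blobs(w,X,"green","wrist",d)
E
python3 -m handwheel '{"fingers":[0.8,0.8,0.8,0.8,0.8,0.8],"dp":[[0,0,-25],[0,0,-30],[0,0,-30],[0,0,-25],[0,0,-5],[0,0,0]],"roll":[0,0,0,0,0,0]}'
```

```text
clock: 15.45
tcp_pos: [0.4463, -0.0724, 0.169]
eef_rot: [-2.398, -2.029, 0.001]
wrist_force: [0.8, -0.9, -0.1]
finger_gap: 0.796
finger_force: 0.0
wrist green px[605. 123.] n535 bbox[563 117  77  17] ztop41 top xy(648,-35) r26 | rim c(648,-34) size(7,52) ang80.0
wrist green px[574. 250.] n7920 bbox[508 135 132 196] ztop92 top xy(631,-82) r43 | rim c(630,-127) size(121,57) ang80.7
wrist green px[116. 478.] n87 bbox[ 96 476  37   4] ztop30 top xy(228,-277) r17
clock: 16.25
tcp_pos: [0.4469, -0.0734, 0.0545]
eef_rot: [2.4, 2.027, 0.0]
wrist_force: [-0.5, 0.1, 0.4]
finger_gap: 0.801
finger_force: 0.0
```

```bash
python3 -m handwheel '{"fingers":[0.1,0.1,0.1,0.1,0.1,0.1],"dp":[[0,0,2],[0,0,0],[0,0,0],[0,0,0],[0,0,0],[0,0,0]],"roll":[0,0,0,0,0,0]}' && python3 -m handwheel '{"fingers":[0.1,0.1,0.1,0.1,0.1],"dp":[[0,0,20],[0,0,35],[0,0,35],[0,0,30],[0,0,0]],"roll":[0,0,0,0,0]}'
```

```text
clock: 17.0
tcp_pos: [0.4472, -0.0731, 0.0572]
eef_rot: [2.398, 2.027, 0.002]
wrist_force: [-0.4, 0.1, 6.7]
finger_gap: 0.385
finger_force: 29.5
clock: 17.62
tcp_pos: [0.4472, -0.073, 0.178]
eef_rot: [2.396, 2.026, 0.003]
wrist_force: [0.3, 0.2, -1.5]
finger_gap: 0.388
finger_force: 29.9
```

```bash
python3 -m handwheel '{"fingers":[0.1,0.1,0.1,0.1,0.1,0.1,0.1,0.1,0.1],"dp":[[15,-7,0],[25,-12,0],[30,-15,0],[30,-15,0],[30,-15,0],[25,-12,0],[20,-10,0],[0,0,0],[0,0,0]],"roll":[0,0,0,0,0,0,0,0,0]}'
python3 - <<'E'
from h import *
w,d,X=wrist(); cv2.imwrite("pics/g1.png",w[:,:,::-1])
E
```

```text
clock: 18.75
tcp_pos: [0.6207, -0.1583, 0.1754]
eef_rot: [-2.398, -2.027, 0.001]
wrist_force: [-0.2, -0.5, 0.7]
finger_gap: 0.386
finger_force: 30.0
```

View pics/g1.png

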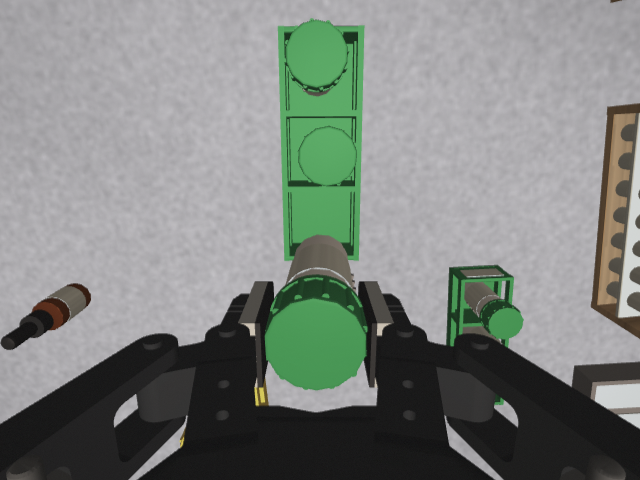

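The pot is over the empty end cell (pixels 290–357, 188–250), beyond two filled cells. The small green rack at (485,330) is visibly smaller. Lowering.

```bash
python3 -m handwheel '{"fingers":[0.1,0.1,0.1,0.1,0.1,0.1,0.1],"dp":[[1,0,-25],[0,0,-25],[0,0,-25],[0,0,-20],[0,0,-10],[0,0,-8],[0,0,0]],"roll":[0,0,0,0,0,0,0]}' && python3 -m handwheel '{"fingers":[0.45,0.55,0.7,0.7,0.7,0.7,0.7,0.7],"dp":[[0,0,0],[0,0,0],[0,0,0],[0,0,0],[0,0,20],[0,0,30],[0,0,35],[0,0,20]],"roll":[0,0,0,0,0,0,0,0]}' && python3 -m handwheel '{"fingers":[0.8,0.8,0.8,0.8,0.8,0.8,0.8,0.8,0.8,0.8,0.8],"dp":[[-10,20,0],[-20,35,0],[-20,36,0],[-20,36,0],[-20,36,0],[-20,36,0],[-20,36,0],[-20,36,0],[-20,35,0],[-22,33,0],[0,0,0]],"roll":[0,-4,-4,-4,-4,-4,-4,-3,-3,0,0]}'
python3 - <<'E'
from h import *
w,d,X=wrist(); blobs(w,X,"red","wrist",d)
E
```

```text
clock: 19.68
tcp_pos: [0.6224, -0.1587, 0.0633]
eef_rot: [-2.399, -2.028, 0.0]
wrist_force: [-0.0, -0.7, 0.6]
finger_gap: 0.389
finger_force: 30.0
clock: 20.68
tcp_pos: [0.6229, -0.1589, 0.1703]
eef_rot: [2.398, 2.027, 0.002]
wrist_force: [-0.2, 0.4, -0.9]
finger_gap: 0.696
finger_force: 0.0
clock: 22.05
tcp_pos: [0.4292, 0.1817, 0.1686]
eef_rot: [-2.84, -1.342, -0.0]
wrist_force: [0.8, -1.2, 0.0]
finger_gap: 0.798
finger_force: 0.0
wrist red px[283.  29.] n4485 bbox[240   0  89  65] ztop92 top xy(499,292) r14 | rim c(496,294) size(34,55) ang50.9
wrist red px[319. 240.] n2682 bbox[291 210  58  61] ztop89 top xy(432,181) r18
```

```bash
python3 -m handwheel '{"fingers":[0.8,0.8,0.8,0.8,0.8,0.1,0.1,0.1,0.1,0.1,0.1,0.1],"dp":[[1,-1,-25],[0,0,-30],[0,0,-30],[0,0,-25],[0,0,-2],[0,0,0],[0,0,0],[0,0,0],[0,0,0],[0,0,0],[0,0,0],[0,0,0]],"roll":[0,0,0,0,0,0,0,0,0,0,0,0]}' && python3 -m handwheel '{"fingers":[0.1,0.1,0.1,0.1,0.1],"dp":[[0,0,20],[0,0,35],[0,0,35],[0,0,30],[0,0,0]],"roll":[0,0,0,0,0]}'
```

```text
clock: 23.6
tcp_pos: [0.4322, 0.1793, 0.0573]
eef_rot: [2.842, 1.338, 0.004]
wrist_force: [-0.1, 0.5, 6.8]
finger_gap: 0.389
finger_force: 29.7
clock: 24.22
tcp_pos: [0.4323, 0.1794, 0.1782]
eef_rot: [2.841, 1.337, 0.007]
wrist_force: [-0.9, 0.3, -1.5]
finger_gap: 0.383
finger_force: 29.9
```

```bash
python3 -m handwheel '{"fingers":[0.1,0.1,0.1,0.1,0.1,0.1,0.1,0.1,0.1,0.1],"dp":[[12,18,0],[18,26,0],[20,30,0],[20,30,0],[20,30,0],[20,30,0],[16,24,0],[11,15,0],[0,0,0],[0,0,0]],"roll":[0,0,0,0,0,0,0,0,0,0]}'
python3 - <<'E'
from h import *
w,d,X=wrist(); cv2.imwrite("pics/r1.png",w[:,:,::-1])
E
```

```text
clock: 25.48
tcp_pos: [0.568, 0.3816, 0.1754]
eef_rot: [2.843, 1.338, -0.003]
wrist_force: [-0.3, -0.5, -1.1]
finger_gap: 0.386
finger_force: 29.9
```

View pics/r1.png

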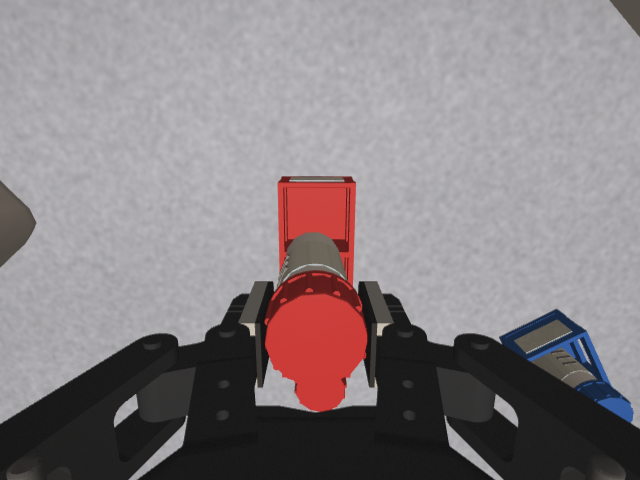

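The pot is aligned over the empty red end cell (pixels 284–349, 185–243), so I'm lowering it, releasing and backing off.

```bash
python3 -m handwheel '{"fingers":[0.1,0.1,0.1,0.1,0.1,0.1,0.1],"dp":[[0,1,-25],[0,0,-25],[0,0,-25],[0,0,-20],[0,0,-10],[0,0,-8],[0,0,0]],"roll":[0,0,0,0,0,0,0]}' && python3 -m handwheel '{"fingers":[0.45,0.55,0.7,0.7,0.7,0.7,0.7,0.7],"dp":[[0,0,0],[0,0,0],[0,0,0],[0,0,0],[0,0,20],[0,0,30],[0,0,35],[0,0,35]],"roll":[0,0,0,0,0,0,0,0]}' && python3 -m handwheel '{"fingers":[0.8,0.8,0.8,0.8,0.8,0.8,0.8],"dp":[[-25,-30,5],[-30,-35,5],[-30,-40,5],[-30,-40,5],[-30,-40,5],[-25,-40,5],[0,0,0]],"roll":[0,0,0,0,0,0,0]}'
python3 - <<'E'
from h import *
for n in ("top","side"):
    p,d=read_camera(n); X=fixed(n,d); cv2.imwrite(f"pics/{n}9.png",p[:,:,::-1])
    for c in HUE: blobs(p,X,c,n,d)
E
```

```text
clock: 26.4
tcp_pos: [0.5685, 0.3831, 0.0633]
eef_rot: [2.843, 1.338, -0.0]
wrist_force: [1.0, 0.4, -0.6]
finger_gap: 0.391
finger_force: 29.9
clock: 27.4
tcp_pos: [0.5684, 0.3832, 0.1844]
eef_rot: [-2.842, -1.338, 0.0]
wrist_force: [0.2, 1.1, 0.1]
finger_gap: 0.7
finger_force: 0.0
clock: 28.28
tcp_pos: [0.3974, 0.1567, 0.2141]
eef_rot: [2.844, 1.334, 0.002]
wrist_force: [-0.1, -0.2, 1.2]
finger_gap: 0.801
finger_force: 0.0
top red px[148. 207.] n1048 bbox[123 187  58  37] ztop95 top xy(551,363) r42 | rim c(552,363) size(107,55) ang50.4
top yellow px[162.  68.] n730 bbox[135  45  53  41] ztop59 top xy(872,360) r65
top yellow px[506. 228.] n2007 bbox[460 211  94  35] ztop94 top xy(510,-345) r70 | rim c(513,-345) size(160,55) ang84.9
top green px[466. 126.] n903 bbox[435 110  58  29] ztop69 top xy(740,-263) r32
top green px[382. 173.] n1842 bbox[343 154  78  40] ztop94 top xy(628,-105) r71 | rim c(630,-107) size(155,54) ang80.6
top green px[508. 381.] n1001 bbox[475 368  64  26] ztop70 top xy(218,-313) r32
top blue px[279. 172.] n1964 bbox[240 152  79  41] ztop94 top xy(634,104) r70 | rim c(635,104) size(158,55) ang81.3
side red px[176. 359.] n3065 bbox[127 323 102  71] ztop92 top xy(533,342) r69 | rim c(535,342) size(158,58) ang49.9
side yellow px[374. 172.] n76 bbox[362 168  20  12] ztop40 top xy(505,-276) r15
side yellow px[ 51. 282.] n83 bbox[ 28 259  48  44] ztop55 top xy(835,355) r55
side blue px[243. 214.] n131 bbox[236 208  15  12] ztop93 top xy(624,51) r17
side blue px[221. 226.] n153 bbox[213 221  23  11] ztop93 top xy(638,102) r16
side blue px[231. 253.] n574 bbox[192 225  70  55] ztop40 top xy(625,105) r79 | rim c(627,105) size(156,40) ang80.5
side blue px[201. 242.] n168 bbox[193 236  22  13] ztop93 top xy(641,155) r16
```

View pics/top9.png

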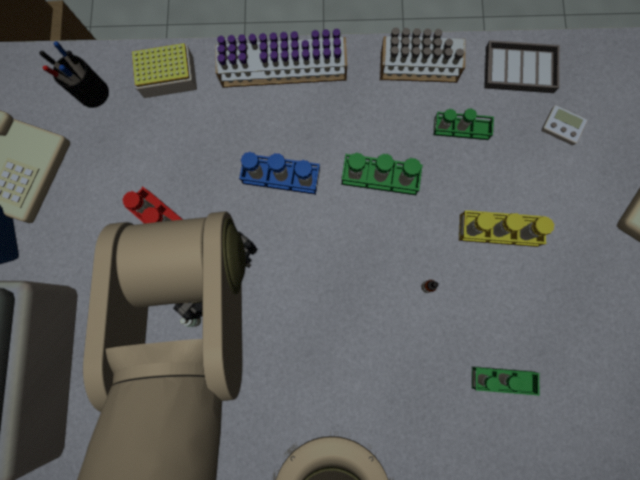

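View pics/side9.png

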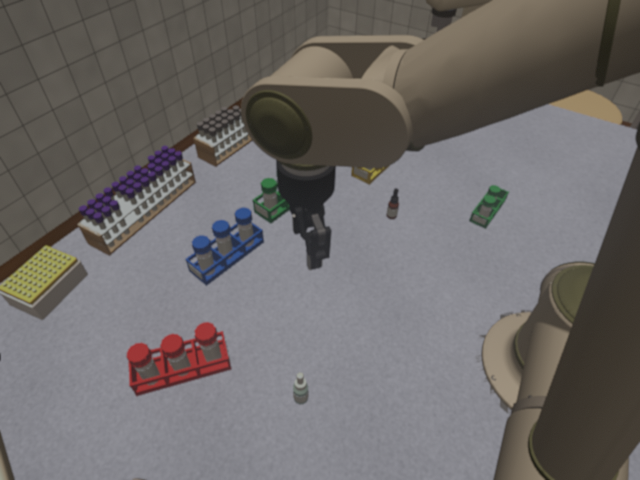

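Both views show all four racks full with upright containers at matching heights: red (152,213), blue (278,172), green (383,173) and yellow (506,228) in the top view. The droppers are unmoved at (430,286) top and (300,388) side, and the gripper is clear.

```bash
python3 -c "
from cell import robot
print(robot.hand_in())"
```

```text
the job is handed in; nothing more can be done
None
```

All four containers are upright and released in the empty cells of their matching racks, both droppers are where they stood, and the job was handed in at about 28 s.

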